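Clamp the coin-cell canister at the key desk

TASK

Clamp the green-lidded coin-cell canister shut: swing its wire bail up and over the top of the lid, towards the robot's side, until it snaps past centre and rests fully home in the groove on the lid, then let go. Leave the orange-lidded canister's bail lying back, open, as it is.

Things in the scene. Friction and masses are not known exactly. Their poses are not given: they have to be found in the camera images.
- green_canister: Canister to clamp, fixed to the counter: aluminium can 68 mm wide on a dark foot 100 mm wide, 6 mm thick; domed green lid 72 mm wide, rim 79 and dome 92 mm high; steel saddle on it up to 103 mm. Its orange-lidded twin may be on either side. Origin: centre of the underside. z up; -x is the front (within 0.45 rad of facing -x of the world); y is parallel to the hinge line, 60 mm above the origin.
- green_bail (a joint): Angle (rad) of the green canister's bail. 0: open, leaning 1.05 rad back from upright (to canister +x), where it rests at the start (-0.1 to 0.1); grows as it swings up and over to the front; upright at 1.05. A spring link resists (up to 5 N at the handle) until dead centre at 1.15; past 1.25 it snaps on to its stop at 1.5, leaning 0.45 rad to the front: clamped. Let go before that, it falls back.
- green_grip (a point): Centre of the bail's handle: black round bar 14 mm thick, 32 mm long, parallel to the hinge line and 78 mm from it. Its end faces are free: pinch them from above, it can turn between the fingers. Two wires (14 mm apart) join it to the wire cross-piece 44 mm from the hinge line; the bail's legs run 42 mm either side of the middle. Site y: along the bar; z: from hinge outwards.
- amber_bail (a joint): The same angle for the bail of the orange-lidded canister, of the same make and size, which is to be left open (about 0).

How it is judged:
By the outcome, as a careful person would: the job done as asked, in the order asked, and still so for the second after the job is handed in, with the robot touching nothing.
It also fails if it takes over 38 s, if anything falls off the work surface, if the arm or the gripper's body presses on something with over 40 N, if the wrist force passes 120 N, or if a joint passes its speed limit or range.

ROBOT

A 6-joint arm with a two-finger parallel gripper is mounted at the origin on the work surface. World frame = base frame: x ahead of the robot, y to its left, z up, the work surface at z = 0. Lengths are in m, angles in rad, forces in N, time in s.
With the tool pointing down it reaches from about 0.35 to 0.85 m from the base axis. Payload 8.1 kg.
Tool frame: the origin (TCP) lies between the finger pads; the fingertips stand finger_overhang ahead of it and the grasp point (between the pads) lies 8 mm behind it (finger_overhang is the distance from the TCP to the fingertips, in m); z points along the fingers, y is the direction in which the jaws open and shut (so a half turn about z gives the same grasp; the last joint's range is limited). The gripper opens to 85 mm and grips with 20 to 120 N. Pads are 22 mm wide; open, the fingers measure 114 mm over their backs; the gripper's body (76 mm by 85 mm) begins 54 mm behind the grasp point. The pads swing forward as they close: fully open they stand 13 mm farther back than shut.
Start: joints at [-1.324, 0.13, 1.488, -0, 1.523, -0.085], TCP at [0.195, -0.567, 0.242] pointing down, gripper open.
Joint ranges: [-2.96, 2.96], [-0.89, 2.26], [0.02, 2.5], [-1.34, 4.48], [0, 2.73], [-2.66, 2.66]. Speed limits (rad/s): [2.39, 2.39, 2.79, 3.14, 3.14, 3.14].

INTERFACE

Orientations are given as a 3x3 rotation matrix whose columns are the frame's x, y, z axes.
In Python, from bench import get_state, capture, camera_params, finish_job, finger_overhang gives the robot as it stands.
- The arm moves only by the tool drive_tool, never from a script. Its argument "plan" is one flat list of numbers, 5 for each row, row after row: the shift along the tool's x, y, z in cm, then the turn about the tool's z in rad, then the closure, from 0 (fully open) to 1 (shut). A call has 1 to 10 rows; each row shifts and turns the pose as measured when the row begins, along the tool's axes as they then stand; what a row does not reach is not made up. A row lasts 1/8 s, in which the tool goes at most 62.5 mm and 10.7 degrees, less where a joint would pass 70% of its speed; a pose out of reach is approached as far as the arm can. A call with a gripper value outside its range is refused whole. The fingers move at their own pace and stop on an object; "force" is the grip in N (left out, the last holds). Time passes only in rows, so rows that do not move let the fingers close. It gives the time, the measured TCP pose, the force and the opening at its end, in the units of the state.
- get_state(): the state, without advancing time (a new reading comes with each control period).
- capture(name): name is "side" or "top"; returns the picture (400x640x3 uint8, red, green, blue); there is no depth.
- camera_params(name): a dict with "vfov" (degrees; the focal length in pixels is half the picture's height over the tangent of half this angle, whatever the lens; pixels are square), "cx", "cy" (the principal point, pixels), "origin" and "attitude" of the camera in the world. Camera axes: x right, y down, z forward; pixel columns grow to the right and rows downward; lengths in m; the calibration is good to about 2 mm. A picture is of the moment at which its call begins. camera_params takes no time and is no camera call.
- finish_job(): hands the job in, once; it reports no verdict.
The state is a dict: "clock": time; "joint_pos": joint angles; "joint_velocities": joint speeds; "tau": joint torques, N m; "position": TCP position; "orientation": TCP orientation; "ft_force": force on the tool from outside, world axes, zero at the start; "ft_torque": the same for the moment, N m; "width": finger opening in m.
Only numpy, scipy, OpenCV 4.12 (cv2) and the standard library are available. Lean on these libraries where they do the work, as an engineer would, in place of code of your own. Each camera call takes 0.05 s, during which the arm holds its last target. There are 200 camera calls.

## Working session

There is one attempt and no reset: what is moved stays moved. The work goes in short steps, Python scripts to look and compute and a tool call to move; the robot and the scene stay as the last step left them, time stands still between calls to the robot, and variables do not carry over. Pictures are saved under pics/ and viewed, about 8 in all and at most 12, crops included, and the job is handed in when it is done.

Besides the shell and the picture viewer there is one more tool, called after "Request:" by a JSON object that holds its "api" and its "payload". drive_tool: Moves the arm, as the interface text tells. Its arguments: {"type":"object","properties":{"plan":{"type":"array","items":{"type":"number"}},"force":{"type":"number"}},"required":["plan"]}

```bash
ls; mkdir -p pics
python3 - <<'E'
from bench import *
import cv2,numpy as np
print(get_state(), finger_overhang)
for n in("side","top"):
    im=capture(n); cv2.imwrite(f"pics/{n}0.png",im[:,:,::-1]); print(n,camera_params(n))
E
```

```text
pics
{'clock': 0.0, 'joint_pos': array([-1.32441043e+00,  1.31201286e-01,  1.48927191e+00,  5.66494282e-06,
        1.52301411e+00, -8.53904397e-02]), 'joint_velocities': array([ 8.49409199e-04, -1.30370789e-03, -1.69616972e-04,  1.80719150e-03,
        9.55040221e-05,  1.18323580e-03]), 'tau': array([ 1.30685035e-03, -5.69403291e+01, -5.00544906e+01,  3.93476398e-06,
        1.47575751e-02,  5.59764075e-06]), 'position': array([ 0.19533162, -0.56674993,  0.2412245 ]), 'orientation': array([[ 9.45465370e-01,  3.25722315e-01, -4.56620153e-04],
       [ 3.25722592e-01, -9.45463596e-01,  1.83881796e-03],
       [ 1.67226311e-04, -1.88727020e-03, -9.99998205e-01]]), 'ft_force': array([ 0.2214525 ,  0.30137224, -0.10239304]), 'ft_torque': array([0.02452381, 0.01832606, 0.04339104]), 'width': 0.08544806857801972} 0.011
side {'vfov': 57.61383597181228, 'cx': 324.3025966745611, 'cy': 198.0024849812362, 'origin': array([0.26295175, 0.36424067, 0.56144846]), 'attitude': array([[-0.77707916, -0.4345125 ,  0.45535355],
       [-0.6293546 ,  0.54538101, -0.55359944],
       [-0.0077953 , -0.71676944, -0.69726666]])}
top {'vfov': 47.21788333007717, 'cx': 317.7364278479853, 'cy': 201.23988355712024, 'origin': array([0.45738193, 0.00409575, 0.87162989]), 'attitude': array([[-1.04637880e-03, -9.90214533e-01,  1.39549571e-01],
       [-9.99903891e-01, -8.93147877e-04, -1.38351284e-02],
       [ 1.38243837e-02, -1.39550636e-01, -9.90118430e-01]])}
```

View pics/side0.png

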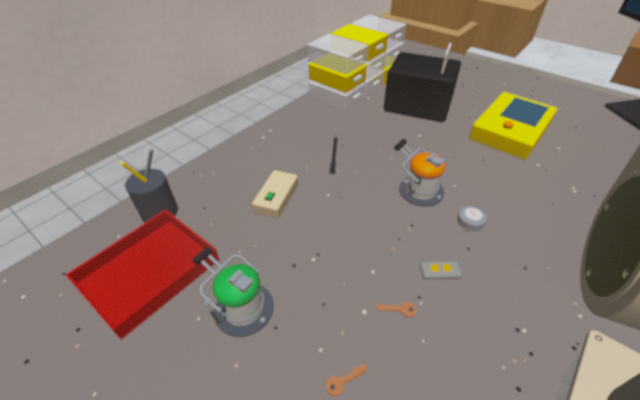

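View pics/top0.png

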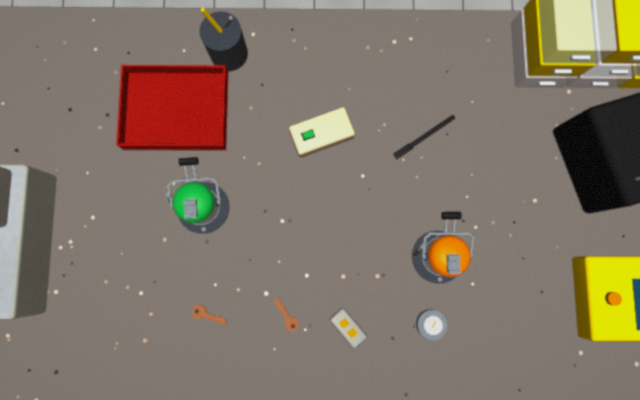

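The side view shows the green canister at about (237,290) with its handle at (203,256). The top view has the green lid at (194,202) and the handle at (188,161). The amber canister is well away on the right.

```bash
cat > h.py <<'E'
from bench import *
import cv2,numpy as np
def ray(n,u,v):
    p=camera_params(n); f=200/np.tan(np.radians(p['vfov']/2))
    d=p['attitude']@np.array([(u-p['cx'])/f,(v-p['cy'])/f,1]); return p['origin'],d/np.linalg.norm(d)
def plane(n,uv,z):
    o,d=ray(n,*uv); return o+d*(z-o[2])/d[2]
def tri(a,b):
    (o1,d1),(o2,d2)=ray("top",*a),ray("side",*b)
    s=np.linalg.lstsq(np.c_[d1,-d2],o2-o1,rcond=None)[0]
    p,q=o1+s[0]*d1,o2+s[1]*d2; return (p+q)/2,np.linalg.norm(p-q)
def blob(m,box):
    x0,y0,x1,y1=box; k=np.zeros(m.shape,np.uint8); k[y0:y1,x0:x1]=m[y0:y1,x0:x1]
    n,l,s,c=cv2.connectedComponentsWithStats(k); i=1+np.argmax(s[1:,4])
    r=cv2.minAreaRect(np.argwhere(l==i)[:,::-1].astype(np.float32)); return c[i],s[i],r
def dark(im,t=60): return (im.max(2)<t).astype(np.uint8)
def green(im):
    i=im.astype(int); return ((i[...,1]>i[...,0]+50)&(i[...,1]>i[...,2]+40)).astype(np.uint8)
def proj(n,P):
    p=camera_params(n); f=200/np.tan(np.radians(p['vfov']/2)); c=p['attitude'].T@(np.array(P)-p['origin'])
    return np.array([p['cx']+f*c[0]/c[2],p['cy']+f*c[1]/c[2]])
E
python3 - <<'E'
from h import *
t=cv2.imread("pics/top0.png")[...,::-1]; s=cv2.imread("pics/side0.png")[...,::-1]
ht=blob(dark(t),(170,148,208,174)); hs=blob(dark(s),(185,240,220,266)); print(ht,hs)
H,e=tri(ht[0],hs[0]); print("handle",H,e, plane("top",ht[0],.099))
gt=blob(green(t),(150,170,240,240)); gs=blob(green(s),(190,240,290,330)); print(gt,gs)
print("lid",tri(gt[0],gs[0]),plane("top",gt[0],.082))
# foot ring dark
i=t.astype(int); m=((i.max(2)<95)&(i[...,2]>i[...,0]+5)).astype(np.uint8)
f=blob(m,(150,170,245,245)); print("foot",f)
x0=(150,140,240,240); 
A=cv2.resize(t[140:240,140:240],None,fx=4,fy=4,interpolation=2); B=cv2.resize(s[235:335,185:285],None,fx=4,fy=4,interpolation=2)
cv2.imwrite("pics/c1.png",np.hstack([A,B])[...,::-1])
E
```

```text
(array([188.2       , 161.06956522]), array([179, 158,  19,   7, 115], dtype=int32), ((188.0, 161.0), (6.0, 18.0), 90.0)) (array([201.6440678 , 257.03389831]), array([194, 250,  17,  14,  59], dtype=int32), ((202.20755004882812, 255.72642517089844), (5.037220001220703, 17.875988006591797), 47.48955535888672))
handle [0.63743144 0.21791554 0.09202823] 6.518865122869644e-05 [0.63584568 0.21602753 0.099     ]
(array([193.45975948, 200.68547641]), array([ 173,  182,   41,   41, 1081], dtype=int32), ((193.0, 202.0), (40.0, 40.0), 90.0)) (array([234.45952576, 285.8045789 ]), array([ 213,  264,   46,   43, 1223], dtype=int32), ((235.70001220703125, 284.9000244140625), (39.80200958251953, 46.957427978515625), 63.43495178222656))
lid (array([0.57151064, 0.2126632 , 0.06746754]), np.float64(9.582953030135092e-06)) [0.56945178 0.20889733 0.082     ]
foot (array([212.37791932, 216.8492569 ]), array([180, 189,  49,  44, 471], dtype=int32), ((208.74720764160156, 215.2713623046875), (29.144174575805664, 50.97181701660156), 52.43141174316406))
```

View pics/c1.png

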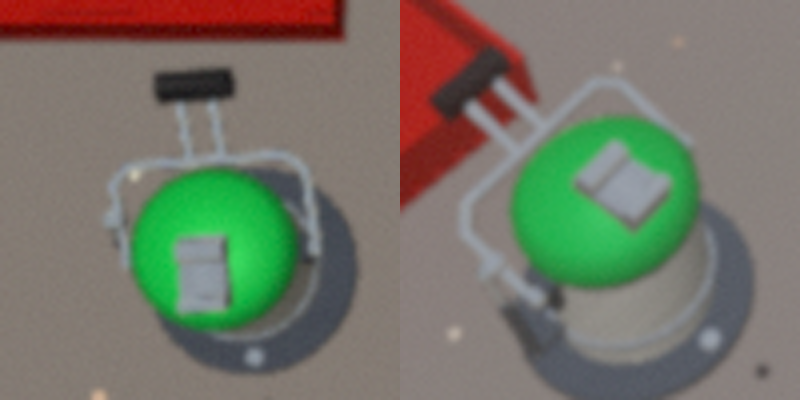

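The crops show the handle at about (188.3,161) in the top view and (202,256) in the side view, with the bail upright-legged behind the lid. I'll cross-check the axis and yaw.

Run:
```python
from h import *
print("handle",tri((188.3,161.2),(202.1,255.9)))
print("foot",plane("top",(202.6,206.9),.006)); print("lid",plane("top",(193.4,202.4),.079))
h=plane("top",(188.3,161.2),.099)
for z in(.092,.099,.106): print(z,plane("top",(188.3,161.2),z),plane("side",(202.1,255.9),z))
# handle bar ends (top crop 4x)
a,b=plane("top",(140+157/4,140+88/4),.099),plane("top",(140+232/4,140+82/4),.099);d=a-b;print("bar",d,np.linalg.norm(d),np.arctan2(d[1],d[0])-np.pi/2)
```

```text
handle (array([0.63653811, 0.2169535 , 0.09475836]), np.float64(0.00015120913428951158))
foot [0.56832437 0.21086281 0.006     ]
lid [0.56686041 0.20966837 0.079     ]
0.092 [0.6372315 0.2177659 0.092    ] [0.63867422 0.21604125 0.092     ]
0.099 [0.6356167  0.21584744 0.099     ] [0.63307178 0.21825107 0.099     ]
0.106 [0.6340019  0.21392898 0.106     ] [0.62746934 0.22046089 0.106     ]
bar [-0.00270642  0.03201959  0.        ] 0.03213376652062348 0.08432352038148805
```

Request:
{"api": "drive_tool", "payload": {"plan": [0,0,0,0.121,0,0,0,0,0.121,0,3.4,-4.9,0,0,0,3.4,-4.9,0,0,0,3.4,-4.9,0,0,0,3.4,-4.9,0,0,0,3.4,-4.9,0,0,0,3.4,-4.9,0,0,0,3.4,-4.9,0,0,0,3.4,-4.9,0,0,0], "force": 50}}

```text
clock: 1.35
position: [0.438, -0.1429, 0.2377]
orientation: [[0.997, 0.073, -0.003], [0.073, -0.997, 0.009], [-0.002, -0.009, -1.0]]
ft_force: [1.3, -0.2, -0.2]
width: 0.0854
```

Request:
{"api": "drive_tool", "payload": {"plan": [3.2,-4.9,0,0.017,0,3.2,-4.9,0,0,0,3.2,-4.9,0,0,0,3.2,-4.9,0,0,0,3.2,-4.9,0,0,0,3.2,-4.9,0,0,0,3.2,-4.9,0,0,0,0,0,0,0,0]}}

```text
clock: 2.35
position: [0.6449, 0.2299, 0.2341]
orientation: [[0.998, 0.06, -0.009], [0.061, -0.998, 0.007], [-0.009, -0.008, -1.0]]
ft_force: [-0.5, -0.3, -0.7]
width: 0.0855
```

Request:
{"api": "drive_tool", "payload": {"plan": [-1.0,1.25,2,-0.029,0.25,0,0,3,0,0.25,0,0,3,0,0.25,0,0,0,0,0.25]}}

```text
clock: 2.85
position: [0.6334, 0.2155, 0.1507]
orientation: [[0.996, 0.091, -0.012], [0.091, -0.996, 0.005], [-0.011, -0.006, -1.0]]
ft_force: [0.1, 1.1, 0.4]
width: 0.064
```

Run:
```python
from h import *
t=capture("top"); s=capture("side"); st=get_state(); print(st['position'],st['orientation'],st['width'])
cv2.imwrite("pics/t2.png",t[...,::-1]);cv2.imwrite("pics/s2.png",s[...,::-1])
A=cv2.resize(t[100:240,120:260],(400,400),interpolation=2); B=cv2.resize(s[180:320,140:280],(400,400),interpolation=2)
cv2.imwrite("pics/c2.png",np.hstack([A,B])[...,::-1])
```

```text
[0.63569982 0.21620529 0.15479515] [[ 0.99584778  0.09085974 -0.00563033]
 [ 0.09089771 -0.99583632  0.00690078]
 [-0.00497989 -0.00738391 -0.99996034]] 0.06413459091218592
```

View pics/c2.png

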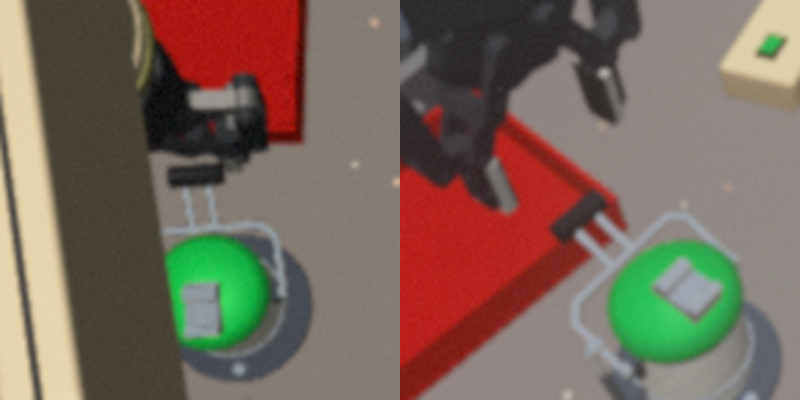

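The gripper hangs above the bar, which sits centred between the fingertips in the side view. Next I descend.

Request:
{"api": "drive_tool", "payload": {"plan": [0,0,2.5,0,0.25,0,0,2.5,0,0.25,0,0,2.0,0,0.25,0,0,0,0,0.35,0,0,0,0,0.45]}}

```text
clock: 3.58
position: [0.6418, 0.2174, 0.0944]
orientation: [[0.996, 0.09, 0.009], [0.09, -0.996, 0.011], [0.01, -0.01, -1.0]]
ft_force: [-1.1, 0.4, 0.7]
width: 0.0468
```

Run:
```python
from h import *
t=capture("top"); s=capture("side"); st=get_state(); print(st['position'],st['orientation'],st['width'],st['ft_force'])
A=cv2.resize(t[120:220,140:240],(400,400),interpolation=2); B=cv2.resize(s[200:300,150:250],(400,400),interpolation=2)
cv2.imwrite("pics/c3.png",np.hstack([A,B])[...,::-1])
```

```text
[0.64165286 0.21740984 0.09421693] [[ 0.99588198  0.0901814   0.00929459]
 [ 0.09008339 -0.99587914  0.01047443]
 [ 0.01020089 -0.00959401 -0.99990194]] 0.04711557567170534 [-0.01293527  0.02589498  0.22084664]
```

View pics/c3.png

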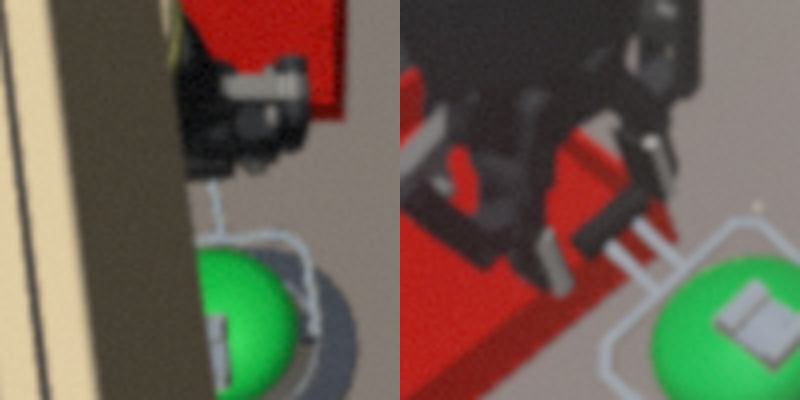

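The bar is between the fingers, but the TCP sits about 5 mm too far back and 10 mm too high. I'll correct that, then close in stages.

Request:
{"api": "drive_tool", "payload": {"plan": [-0.5,0,1.0,0,0.45,0,0,0,0,0.5,0,0,0,0,0.5], "force": 50}}

```text
clock: 4.05
position: [0.6369, 0.2172, 0.0847]
orientation: [[0.996, 0.09, 0.011], [0.09, -0.996, 0.011], [0.012, -0.01, -1.0]]
ft_force: [1.1, 0.6, -0.2]
width: 0.0428
```

Run:
```python
from h import *
s=capture("side"); st=get_state(); p,R=st['position'],st['orientation']; print(p,R[:,2],st['width'],st['ft_force'])
B=cv2.resize(s[200:300,150:250],(600,600),interpolation=2)
bar=np.array([.636,.2165,.095]); yc=np.array([-.09,.996,0])
for q,c in((bar+.016*yc,(0,0,255)),(bar-.016*yc,(0,0,255)),(p-.008*R[:,2]+.021*yc,(255,255,0)),(p-.008*R[:,2]-.021*yc,(255,255,0))):
    u=(proj("side",q)-[150,200])*6; B=cv2.circle(np.ascontiguousarray(B),tuple(int(x) for x in u),4,c,-1)
cv2.imwrite("pics/c4.png",B[...,::-1])
```

```text
[0.63673763 0.21718183 0.0844998 ] [ 0.01034869  0.01075455 -0.99988862] 0.04253074993768384 [-0.59189923  0.2322574   0.31368035]
```

View pics/c4.png

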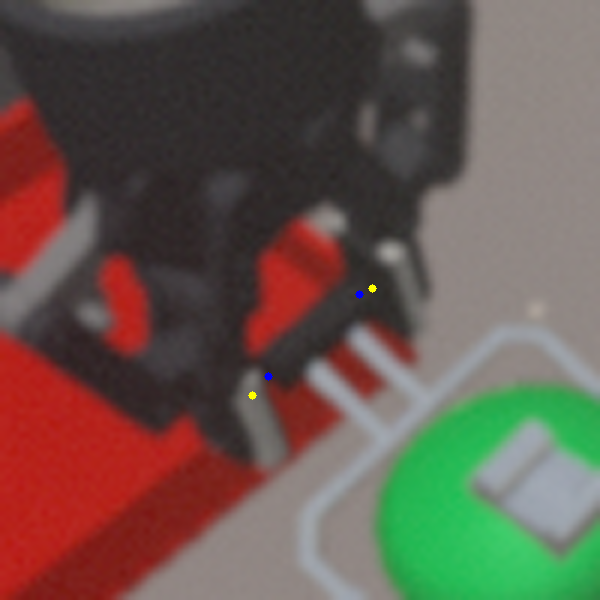

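The pads now straddle the bar, with its ends at about (270,370) and (370,295) in the crop, level with the pad middles. Closing.

Request:
{"api": "drive_tool", "payload": {"plan": [0,0,0,0,0.56,0,0,0,0,0.6,0,0,0,0,0.7,0,0,0,0,0.8], "force": 40}}

```text
clock: 4.6
position: [0.6371, 0.2161, 0.0847]
orientation: [[0.996, 0.089, 0.011], [0.089, -0.996, 0.01], [0.011, -0.009, -1.0]]
ft_force: [-0.3, -1.0, -0.3]
width: 0.0312
```

Request:
{"api": "drive_tool", "payload": {"plan": [-0.5,0,-0.8,0,0.8,-0.56,0,-0.74,0,0.8,-0.7,0,-0.68,0,0.8,-0.76,0,-0.61,0,0.8,0,0,0,0,0.8]}}

```text
clock: 5.22
position: [0.6104, 0.2142, 0.1134]
orientation: [[0.996, 0.09, 0.012], [0.09, -0.996, 0.011], [0.013, -0.009, -1.0]]
ft_force: [4.8, 0.5, -6.3]
width: 0.0311
```

Request:
{"api": "drive_tool", "payload": {"plan": [-0.78,0,-0.51,0,0.8,-0.86,0,-0.36,0,0.8,-0.9,0,-0.26,0,0.8,-0.92,0,-0.15,0,0.8,0,0,0,0,0.8]}}

```text
clock: 5.85
position: [0.5765, 0.2116, 0.1266]
orientation: [[0.996, 0.09, 0.017], [0.09, -0.996, 0.012], [0.018, -0.011, -1.0]]
ft_force: [3.5, 0.9, -6.9]
width: 0.0309
```

Run:
```python
from h import *
s=capture("side"); st=get_state(); print(st['position'],st['width'],st['ft_force'])
cv2.imwrite("pics/c5.png",cv2.resize(s[180:320,150:290],(500,500),interpolation=2)[...,::-1])
```

```text
[0.57667512 0.2116342  0.12654203] 0.031435356200035895 [ 3.53878723  0.90143306 -4.51300336]
```

View pics/c5.png

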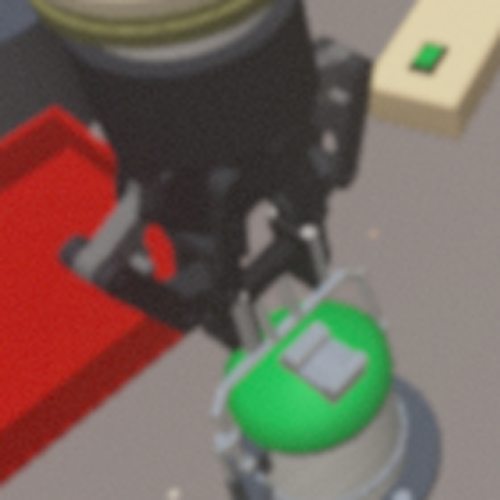

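Request:
{"api": "drive_tool", "payload": {"plan": [-0.85,0,-0.04,0,0.8,-0.93,0,0.06,0,0.8,-0.92,0,0.17,0,0.8,-0.88,0,0.27,0,0.8,0,0,0,0,0.8]}}

```text
clock: 6.52
position: [0.5441, 0.2091, 0.1246]
orientation: [[0.996, 0.09, 0.025], [0.089, -0.996, 0.015], [0.026, -0.012, -1.0]]
ft_force: [3.2, 0.3, -4.0]
width: 0.0308
```

Request:
{"api": "drive_tool", "payload": {"plan": [-0.5,0,0.25,0,0.8,-0.5,0,0.25,0,0.8,-0.2,0,0.1,0,0.8,0,0,0,0,0.8]}}

```text
clock: 7.02
position: [0.5324, 0.2081, 0.1198]
orientation: [[0.996, 0.09, 0.026], [0.089, -0.996, 0.015], [0.027, -0.012, -1.0]]
ft_force: [0.7, -1.5, 1.2]
width: 0.031
```

Run:
```python
from h import *
s=capture("side"); st=get_state(); print(st['position'],st['width'],st['ft_force'])
cv2.imwrite("pics/c6.png",cv2.resize(s[180:320,150:290],(500,500),interpolation=2)[...,::-1])
```

```text
[0.53244259 0.208138   0.1197831 ] 0.030847166594979426 [-0.21148359 -0.43769215  3.32164498]
```

View pics/c6.png

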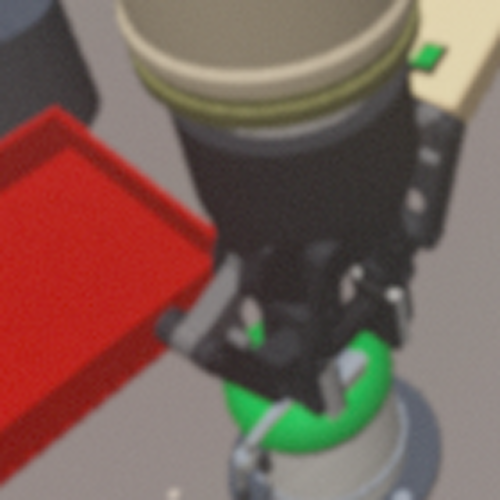

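The bail has crossed to the front and the reaction force has changed sign. One small nudge will confirm the stop.

Request:
{"api": "drive_tool", "payload": {"plan": [-0.3,0,0.15,0,0.8,0,0,0,0,0.8]}}

```text
clock: 7.32
position: [0.5293, 0.2079, 0.1182]
orientation: [[0.996, 0.09, 0.026], [0.089, -0.996, 0.015], [0.027, -0.012, -1.0]]
ft_force: [-1.0, -1.0, 2.8]
width: 0.0313
```

Request:
{"api": "drive_tool", "payload": {"plan": [-0.3,0,0.15,0,0.8,0,0,0,0,0.8]}}

```text
clock: 7.58
position: [0.5292, 0.2079, 0.1181]
orientation: [[0.995, 0.089, 0.033], [0.089, -0.996, 0.016], [0.034, -0.013, -0.999]]
ft_force: [-0.6, -1.0, 0.8]
width: 0.0315
```

It has stopped moving, so it is at its stop. I'll release and retreat upward, then back.

Request:
{"api": "drive_tool", "payload": {"plan": [0,0,0,0,0.5,0,0,0,0,0.35,0,0,0,0,0.25,0,0,-1.5,0,0.25,0,0,-4,0,0.25,0,0,-5,0,0.25,-5,0,-2,0,0.25,-6,0,0,0,0.25,-5,0,0,0,0.25,0,0,0,0,0.25]}}

```text
clock: 8.82
position: [0.3601, 0.1914, 0.2468]
orientation: [[0.996, 0.089, 0.031], [0.089, -0.996, 0.018], [0.032, -0.015, -0.999]]
ft_force: [0.6, -0.3, 0.1]
width: 0.0639
```

Run:
```python
from h import *
t=capture("top"); s=capture("side"); st=get_state(); print(st['clock'],st['position'],st['width'],st['ft_force'])
cv2.imwrite("pics/t7.png",t[...,::-1]);cv2.imwrite("pics/s7.png",s[...,::-1])
A=cv2.resize(t[140:240,140:240],(400,400),interpolation=2); B=cv2.resize(s[235:335,185:285],(400,400),interpolation=2)
cv2.imwrite("pics/c7.png",np.hstack([A,B])[...,::-1])
a=np.array([.567,.210,.06]); xc=np.array([.996,.09,0])
for th in (1.4,1.5,1.6):
    P=a+.078*(np.sin(1.05-th)*xc+np.cos(1.05-th)*np.array([0,0,1])); print(th,proj("top",P),proj("side",P))
```

```text
8.925 [0.36266458 0.19162474 0.24716978] 0.06401247144852179 [-0.11259991 -0.18477503  1.28332619]
1.4 [185.51737368 214.03655067] [243.51232424 269.75702311]
1.5 [186.25421511 218.63216212] [247.65242782 273.37818709]
1.6 [187.09234307 223.03568597] [251.69748433 277.17918558]
```

View pics/c7.png

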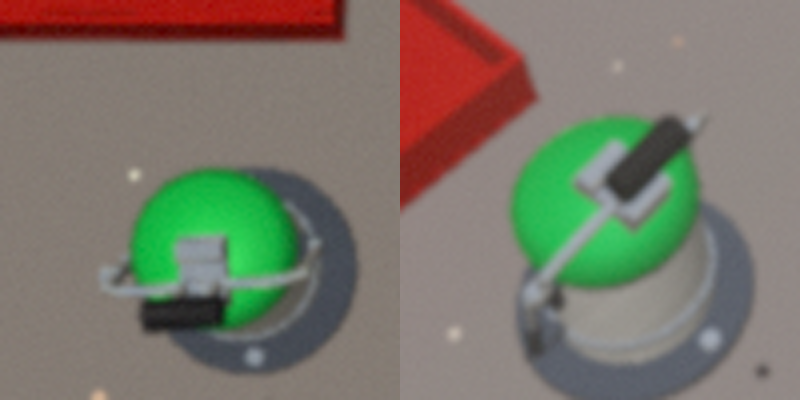

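The top crop shows the handle at (185.5,218.5) and the side crop at (247.5,274.5). Both match the prediction for 1.5 rad, with the wire lying in the saddle. I'll check that the amber canister is unchanged, then hand in.

Run:
```python
from h import *
a,b=cv2.imread("pics/top0.png"),cv2.imread("pics/t7.png")
print(blob(dark(a),(435,205,470,225))[0],blob(dark(b),(435,205,470,225))[0])
print(cv2.absdiff(a,b)[200:290,405:485].max())
print(finish_job())
```

```text
[451.046875  215.0703125] [451.046875  215.0703125]
16
the job is handed in; nothing more can be done
None
```

The green canister is clamped. I pinched the handle by its end faces, swung the bail over the lid to the front until it stopped moving, let go, and backed the arm clear. The job was handed in at about 9 s of the 38 s allowed.

- **Green bail:** after release, the handle's position in both views was within about a pixel of where it should be at 1.5 rad. The wire lies in the saddle.
- **Amber bail:** its handle is at exactly the same pixel as at the start, and that part of the picture shows only image noise.
- **Forces:** every wrist force reading during the swing stayed below about 10 N.
- **One disagreement:** near the stop, the tool travelled about 3 mm farther than I predicted. I put this down to the handle shifting slightly in the pads or to axis error; the final pictures show the bail home.

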